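Lay out the power supply's parts in their nests

ROBOT

A 6-joint arm with a two-finger parallel gripper is mounted at the origin on the work surface. World frame = base frame: x ahead of the robot, y to its left, z up, the work surface at z = 0. Lengths are in m, angles in degrees, forces in N, time in s.
With the tool pointing down it reaches from about 0.35 to 0.975 m from the base axis. Payload 17.4 kg.
Tool frame: the origin (TCP) lies midway between the tips of the shut fingers; the grasp point (between the pads) lies 19 mm behind it; z points along the fingers, y is the direction in which the jaws open and shut (so a half turn about z gives the same grasp; the last joint's range is limited). The gripper opens to 85 mm and grips with 20 to 120 N. Pads are 22 mm wide; open, the fingers measure 114 mm over their backs; the gripper's body (76 mm by 85 mm) begins 54 mm behind the grasp point. The pads swing forward as they close: fully open they stand 13 mm farther back than shut.
Start: joints at [75.069, 6.646, 82.598, -0, 90.757, -2.166], TCP at [0.149, 0.658, 0.231] pointing down, gripper open.
Joint ranges: [-162.19, 162.19], [-47.58, 125.68], [4.15, 143.07], [-65.23, 245.23], [0.69, 171.88], [-170.13, 170.13]. Speed limits (degrees/s): [108.29, 108.29, 127.2, 180, 180, 180].

INTERFACE

Orientations are given as [roll, pitch, yaw] about the fixed x, y, z axes, in that order (R = Rz(yaw) Ry(pitch) Rx(roll)).
In Python, from bench import bot gives the robot as it stands. The module is installed in compiled form; this text tells all that it offers.
- The arm moves only by the tool drive_tool, never from a script. Its argument "commands" is a list of rows, each an object with "dr": the turn, a rotation vector about the tool's x, y, z in units of 8 degrees (1.0 is 8 degrees), a list of three; "delta_pos": the shift along the tool's x, y, z in units of 50 mm (1.0 is 50 mm), a list of three; "claw": the opening, from 0 (shut) to 1 (fully open). In form: [{"dr": [ax, ay, az], "delta_pos": [x, y, z], "claw": claw}, ...]. A call has 1 to 8 rows; each row is the pose to reach, as a shift and turn from the pose measured when the call began, along the tool's axes at that moment; what a row does not reach only later rows make up. A row lasts 1/8 s, in which the tool goes at most 62.5 mm and 10.7 degrees, less where a joint would pass 70% of its speed; a pose out of reach is approached as far as the arm can. A call with a gripper value outside its range is refused whole. The fingers move at their own pace and stop on an object; the grip force is fixed at half the most. Time passes only in rows, so rows that repeat a pose let the fingers close. It gives the time, the measured TCP pose, the force and the opening at its end, in the units of the state.
- bot.sense(): the state, without advancing time (a new reading comes with each control period).
- bot.snapshot(name): name is "scene" or "side" or "wrist"; returns a dict with "color" (400x640x3 uint8, red, green, blue), "fovy" (degrees; the focal length in pixels is half the picture's height over the tangent of half this angle, whatever the lens; pixels are square), "cx", "cy" (the principal point, pixels), "rvec" (rotation vector, rad) and "tvec" (3), from world to camera coordinates, as OpenCV has them. Camera axes: x right, y down, z forward; pixel columns grow to the right and rows downward; lengths in m; the calibration is good to about 2 mm. A picture is of the moment at which its call begins. There is no depth.
- bot.close_job(): hands the job in, once; it reports no verdict.
The state is a dict: "t": time; "joints": joint angles; "dq": joint speeds; "joint_efforts": joint torques, N m; "position": TCP position; "eef_rot": TCP orientation; "contact_force": force on the tool from outside, world axes, zero at the start; "moment": the same for the moment, N m; "width": opening from 0.0 (shut) to 1.0 (fully open).
Only numpy, scipy, OpenCV 4.12 (cv2) and the standard library are available. Lean on these libraries where they do the work, as an engineer would, in place of code of your own. Each camera call takes 0.05 s, during which the arm holds its last target. There are 200 camera calls.

TASK

The four parts taken out of a power supply (two round capacitors, a transformer and a finned heat sink) lie about the bench among the four low grey nests made for them. Set each part in the nest that has its shape and size, upright and flat on the nest's floor inside the rim, the long parts turned along their nests. Lower each part before you let go, never drop it, and leave all four standing there.

Things in the scene. Friction and masses are not known exactly. Their poses are not given: they have to be found in the camera images.
- cap_big: The large capacitor: an upright round can with a black sleeve and a bare aluminium top with a cross groove, 44 mm diameter, 50 mm tall, about 90 g. Origin: centre of its underside; z up along the can.
- cap_small: The small capacitor: same make, but 25 mm diameter, 40 mm tall, about 30 g. Origin: centre of its underside; z up along the can.
- transformer: The mains transformer: a dark laminated iron core 62 mm long (x), 30 mm wide (y), 48 mm tall, with a copper winding round its middle that is 40 mm long (x) and 42 mm over its two sides (y), from 7 to 43 mm height. About 400 g. Grip it by the winding's two sides, across y. Origin: centre of its underside; z up, x along its length.
- heatsink: The heat sink: bare aluminium, a 6 mm base plate with six upright fins that run along its length; 100 mm long (x), 40 mm wide (y), 30 mm tall, about 140 g. Grip it by its two outer fins, across y. Origin: centre of its underside; z up, x along its length.
- nest_cap_big: The nest of the large capacitor: a low round grey plastic dish fixed to the bench, recess 60 mm diameter (68 mm outside). Its floor is 3 mm above the bench, its rim 4 mm thick and 9 mm high over the bench. Origin: centre of its underside, on the bench; z up.
- nest_cap_small: The nest of the small capacitor: a low round grey plastic dish fixed to the bench, recess 40 mm diameter (48 mm outside). Its floor is 3 mm above the bench, its rim 4 mm thick and 9 mm high over the bench. Origin: centre of its underside, on the bench; z up.
- nest_transformer: The nest of the transformer: a low rectangular grey plastic dish fixed to the bench, the shorter and broader of the two: recess 78 mm (x) by 58 mm (y), 86 by 66 mm outside. Its floor is 3 mm above the bench, its rim 4 mm thick and 9 mm high over the bench. Origin: centre of its underside, on the bench; z up, x along its long side.
- nest_heatsink: The nest of the heat sink: a low rectangular grey plastic dish fixed to the bench, much longer than broad: recess 116 mm (x) by 56 mm (y), 124 by 64 mm outside. Its floor is 3 mm above the bench, its rim 4 mm thick and 9 mm high over the bench. Origin: centre of its underside, on the bench; z up, x along its long side.

How it is judged:
By the outcome, as a careful person would: the job done as asked, in the order asked, and still so for the second after the job is handed in, with the robot touching nothing.
It also fails if it takes over 99 s, if anything falls off the work surface, if the arm or the gripper's body presses on something with over 40 N, if the wrist force passes 120 N, or if a joint passes its speed limit or range.

## Working session

There is one attempt and no reset: what is moved stays moved. The work goes in short steps, Python scripts to look and compute and a tool call to move; the robot and the scene stay as the last step left them, time stands still between calls to the robot, and variables do not carry over. Pictures are saved under pics/ and viewed, about 12 in all and at most 16, crops included, and the job is handed in when it is done.

Besides the shell and the picture viewer there is one more tool, called as a command line: name --argument value ..., lists and objects as JSON in quotes. drive_tool: Moves the arm, as the interface text tells. Its arguments: {"type":"object","properties":{"commands":{"type":"array","items":{"type":"object","properties":{"dr":{"type":"array","items":{"type":"number"}},"delta_pos":{"type":"array","items":{"type":"number"}},"claw":{"type":"number"}}}}},"required":["commands"]}

```bash
mkdir -p pics
cat > h.py <<'E'
import numpy as np, cv2
from bench import bot
def snap(n,f):
    s=bot.snapshot(n); cv2.imwrite(f'pics/{f}.png',s['color'][:,:,::-1]); np.save(f'pics/{f}.npy',s,allow_pickle=True); return s
def load(f): return np.load(f'pics/{f}.npy',allow_pickle=True).item()
def K(s):
    f=200/np.tan(np.radians(s['fovy'])/2); return np.array([[f,0,s['cx']],[0,f,s['cy']],[0,0,1]])
def ray(s,u,v,z):
    R=cv2.Rodrigues(np.array(s['rvec'],float))[0]; t=np.array(s['tvec'],float).ravel()
    c=-R.T@t; d=R.T@np.linalg.inv(K(s))@[u,v,1]; return c+d*(z-c[2])/d[2]
def proj(s,p):
    return cv2.projectPoints(np.array(p,float).reshape(-1,3),np.array(s['rvec'],float),np.array(s['tvec'],float),K(s),None)[0].reshape(-1,2)
E
python3 - <<'E'
from h import *
a=snap('scene','s0');b=snap('side','d0');c=snap('wrist','w0')
for s in (a,b,c): print(s['fovy'],ray(s,320,200,0),-cv2.Rodrigues(np.array(s['rvec'],float))[0].T@np.array(s['tvec']).ravel())
print(bot.sense())
E
```

```text
45.75617299168849 [ 0.49183825 -0.05056738  0.        ] [1.2288021  0.6841273  0.63998414]
46.61806439053377 [0.60842915 0.03624725 0.        ] [-0.05707789 -0.64823458  0.71066284]
61.07213914573215 [0.18351867 0.6445372  0.        ] [0.07973733 0.67465113 0.37214162]
{'t': 0.15, 'joints': array([ 7.50682396e+01,  6.66694892e+00,  8.26245712e+01,  1.92239709e-03,
        9.07544615e+01, -2.16456091e+00]), 'dq': array([-0.01094026, -0.13079109, -0.09781347, -0.01306956, -0.07800992,
        0.08500053]), 'joint_efforts': array([ 1.64069916e-03, -7.32517219e+01, -6.32849765e+01,  5.05360063e-06,
        4.83193886e-03, -5.79863786e-05]), 'position': array([0.14912242, 0.65819772, 0.23076773]), 'eef_rot': array([-1.79954124e+02, -3.65759290e-03,  1.67232824e+02]), 'contact_force': array([-0.17205327,  0.18506249,  0.00906779]), 'moment': array([-0.03913633,  0.01097797, -0.01647271]), 'width': 1.0040452376266737}
```

View pics/s0.png

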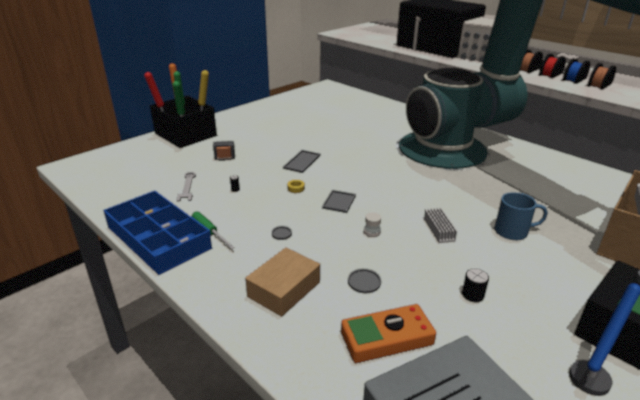

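View pics/d0.png

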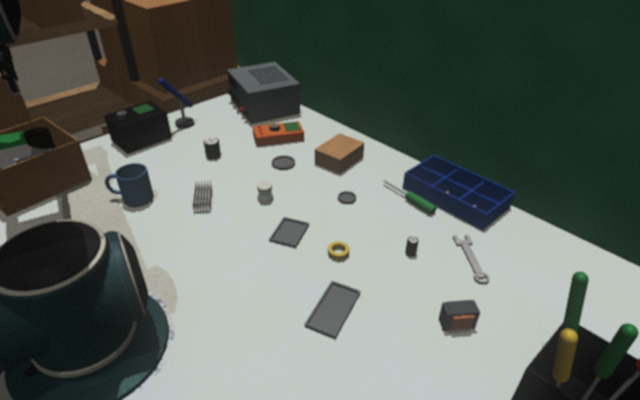

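Scene (640x400) shows transformer (224,150), heatsink nest (302,160), transformer nest (340,201), small cap (235,184), small nest (282,232), big nest (365,280), heat sink (440,225) and big cap (476,285). The side view shows the same things. There are also distractors: a white spool at (373,225), a yellow ring, a mug and tools. Next I measure the eight things in both views.

```bash
cat > m.py <<'E'
from h import *
seeds={'nest_hs':((302,160),(333,309),.009),'nest_tr':((340,201),(289,232),.009),'nest_s':((282,232),(347,197),.009),'nest_b':((365,280),(283,162),.009),
'tr':((224,150),(460,316),.024),'cs':((235,184),(412,246),.02),'hs':((440,225),(203,195),.015),'cb':((476,285),(212,148),.025)}
S=[load('s0'),load('d0')]
vis=[s['color'].copy() for s in S]
for n,(a,b,z) in seeds.items():
    for i,(p,s) in enumerate(zip((a,b),S)):
        g=cv2.cvtColor(s['color'],cv2.COLOR_RGB2GRAY); x,y=p; w=34
        roi=g[y-w:y+w,x-w:x+w]; bg=np.median(roi)
        m=(roi<bg*0.8).astype(np.uint8)
        k,lab,st,ce=cv2.connectedComponentsWithStats(cv2.morphologyEx(m,cv2.MORPH_CLOSE,np.ones((3,3))))
        j=min(range(1,k),key=lambda j:np.hypot(*(ce[j]-w))-0.05*st[j,4] if st[j,4]>30 else 1e9)
        c=cv2.findContours((lab==j).astype(np.uint8),cv2.RETR_EXTERNAL,cv2.CHAIN_APPROX_NONE)[0][0].reshape(-1,2)+[x-w,y-w]
        P=np.array([ray(s,u,v,z)[:2] for u,v in c]).astype(np.float32)
        r=cv2.minAreaRect(P*1000); box=cv2.boxPoints(r); e=[box[1]-box[0],box[2]-box[1]]; L=max(e,key=lambda q:q@q)
        print(n,'scene side'.split()[i],np.round(r[0],0),'size',np.round(r[1],0),'yaw',round(np.degrees(np.arctan2(L[1],L[0]))%180,1))
        cv2.drawContours(vis[i],[c.reshape(-1,1,2)],-1,(255,0,0),1)
cv2.imwrite('pics/v.png',np.vstack([cv2.resize(vis[0][130:310,190:500],None,fx=1.65,fy=1.65),cv2.resize(vis[1][120:350,170:480],None,fx=1.65,fy=1.65)])[:,:,::-1][:600] if 0 else cv2.resize(np.hstack([vis[0][120:350,195:500],vis[1][120:350,180:485]]),None,fx=1.3,fy=1.3)[:,:,::-1])
E
python3 m.py
```

```text
nest_hs scene [ 384. -234.] size [139.  73.] yaw 20.9
nest_hs side [ 377. -243.] size [131.  67.] yaw 20.5
nest_tr scene [470.  -5.] size [99. 69.] yaw 27.3
nest_tr side [462. -14.] size [97. 71.] yaw 26.9
nest_s scene [665.  -2.] size [51. 46.] yaw 45.6
nest_s side [657. -10.] size [56. 48.] yaw 47.3
nest_b scene [655. 237.] size [74. 67.] yaw 30.0
nest_b side [727. 352.] size [120. 165.] yaw 137.9
tr scene [ 525. -427.] size [140.  66.] yaw 56.1
tr side [ 524. -427.] size [82. 85.] yaw 142.7
cs scene [ 619. -243.] size [85. 25.] yaw 57.1
cs side [ 616. -245.] size [70. 26.] yaw 31.6
hs scene [388. 238.] size [135.  59.] yaw 54.1
hs side [383. 230.] size [128.  48.] yaw 54.0
cb scene [534. 408.] size [90. 48.] yaw 17.8
cb side [524. 399.] size [120.  47.] yaw 61.6
```

View pics/v.png

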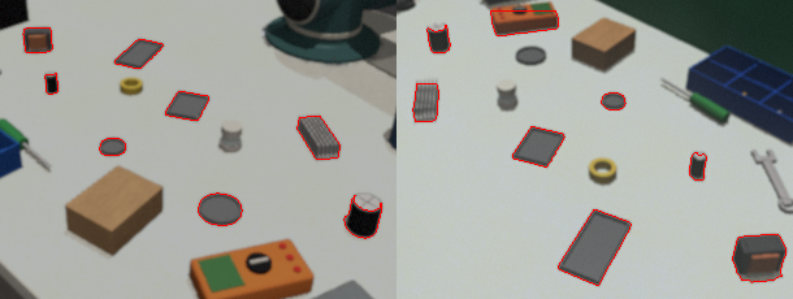

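```bash
cat >> h.py <<'E'
from scipy.spatial.transform import Rotation as Ro
def plan(x,y,z,yaw):
    s=bot.sense(); R=Ro.from_euler('xyz',s['eef_rot'],degrees=True); G=Ro.from_euler('xyz',[180,0,yaw],degrees=True)
    d=R.inv().apply(np.array([x,y,z])-s['position'])/.05; r=(R.inv()*G).as_rotvec(degrees=True)/8
    print('pos',np.round(d,3),'dr',np.round(r,2),'rows',np.round(max(np.linalg.norm(d)/1.25,np.linalg.norm(r)*8/10.7),1),'t',s['t'],'j6',s['joints'][5])
E
python3 -c "
from h import *
plan(.53,.40,.26,120)"
```

```text
pos [-8.57  -3.353 -0.583] dr [-0.01  0.    5.9 ] rows 7.4 t 0.15 j6 -2.164560913601759
```

drive_tool --commands '[{"delta_pos":[-0.9,-0.35,-0.6],"dr":[0,0,0.6],"claw":1},{"delta_pos":[-8.57,-3.35,-0.6],"dr":[0,0,5.9],"claw":1},{"delta_pos":[-8.57,-3.35,-0.6],"dr":[0,0,5.9],"claw":1},{"delta_pos":[-8.57,-3.35,-0.6],"dr":[0,0,5.9],"claw":1},{"delta_pos":[-8.57,-3.35,-0.6],"dr":[0,0,5.9],"claw":1},{"delta_pos":[-8.57,-3.35,-0.6],"dr":[0,0,5.9],"claw":1},{"delta_pos":[-8.57,-3.35,-0.6],"dr":[0,0,5.9],"claw":1},{"delta_pos":[-8.57,-3.35,-0.6],"dr":[0,0,5.9],"claw":1}]'

```text
t: 1.15
position: [0.532, 0.3981, 0.2605]
eef_rot: [-179.9, 0.1, 119.9]
contact_force: [-0.5, 0.7, 1.4]
width: 0.999
```

```bash
python3 -c "
from h import *
s=snap('wrist','w1');print(bot.sense()['position'],bot.sense()['eef_rot'])
print(proj(s,[[.529,.403,.05],[.652,.233,.009],[.385,.234,.03]]))"
```

```text
[0.53437963 0.39630882 0.26011391] [-1.79935375e+02  1.21838306e-01  1.19850987e+02]
[[324.75166015 166.76930047]
 [340.94747661 314.87983615]
 [146.04479448 226.32885191]]
```

View pics/w1.png

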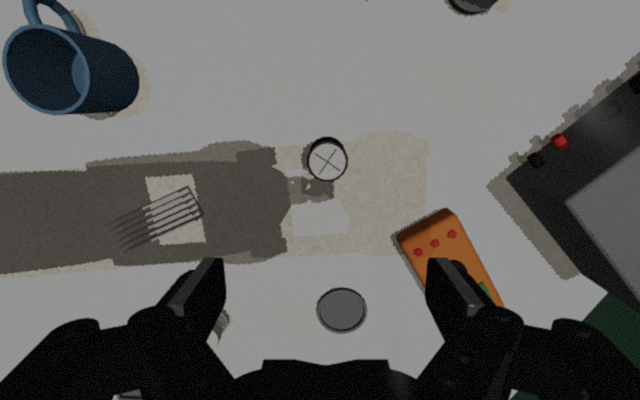

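Wrist view: big cap top circle at (327,159), big nest at (342,310), heat sink around (157,218) partly in the arm's shadow. All three are within about 10 px of prediction.

```bash
python3 -c "
from h import *
s=load('w1');g=cv2.cvtColor(s['color'],cv2.COLOR_RGB2GRAY)
def blob(x0,x1,y0,y1,lo,hi,z):
    m=cv2.inRange(g[y0:y1,x0:x1],lo,hi);c=max(cv2.findContours(m,cv2.RETR_EXTERNAL,cv2.CHAIN_APPROX_NONE)[0],key=cv2.contourArea).reshape(-1,2)+[x0,y0]
    P=np.array([ray(s,u,v,z)[:2] for u,v in c],np.float32)*1000
    print(c.min(0),c.max(0),cv2.minEnclosingCircle(P),cv2.fitEllipse(P))
print(np.round(g[159,300:356:2]),g[310,310:376:3])
blob(300,360,130,188,0,70,.05)
blob(308,322+55,280,340,0,125,.009)
plan(.529,.403,.03,120)
"
```

```text
[124  66  74  60  48 144 145 141 143 143 147 117  98 138 113 133 149 146
 146 147 145 146 139  43 120 144 148 144] [148 148  84  74  83  80  80  81  81  80  81  80  83  83  79  79  80  80
  57 128 147 147]
[301 137] [347 187] ((522.1910400390625, 403.08953857421875), 30.781375885009766) ((525.8385620117188, 406.5804748535156), (44.13057327270508, 55.514686584472656), 0.07884763181209564)
[316 287] [367 333] ((648.3611450195312, 239.0372314453125), 36.15336608886719) ((648.6631469726562, 239.20904541015625), (67.65499114990234, 71.4220199584961), 40.537025451660156)
pos [ 0.179 -0.022  4.602] dr [-0.01  0.02 -0.02] rows 3.7 t 1.2 j6 4.557911013534003
```

```bash
python3 -c "
from h import *
s=load('w1');g=cv2.cvtColor(s['color'],cv2.COLOR_RGB2GRAY)
print(g[134:186:2,327])
p=ray(s,327,159.5,.05);print(p, ray(s,307,159.5,.05),ray(s,347.5,159.5,.05))
plan(p[0],p[1],.018,120)
"
```

```text
[148 114   0   4  45 138 145 144 146 144 148 148 145 109  77 141 145 145
 146 147 151 147 144  44  71  70]
[0.52719316 0.41083207 0.05      ] [0.50910444 0.40038516 0.05      ] [0.5457308  0.42153824 0.05      ]
pos [0.334 0.025 4.842] dr [-0.01  0.02 -0.02] rows 3.9 t 1.2 j6 4.557911013534003
```

drive_tool --commands '[{"delta_pos":[0.33,0.02,1.2],"claw":1},{"delta_pos":[0.33,0.02,2.4],"claw":1},{"delta_pos":[0.33,0.02,3.4],"claw":1},{"delta_pos":[0.33,0.02,4.2],"claw":1},{"delta_pos":[0.33,0.02,4.7],"claw":1},{"delta_pos":[0.33,0.02,4.87],"claw":1},{"delta_pos":[0.33,0.02,4.87],"claw":1},{"delta_pos":[0.33,0.02,4.87],"claw":1}]'

```text
invalid input
```

drive_tool --commands '[{"delta_pos":[0,0,0],"claw":0.35},{"delta_pos":[0,0,0],"claw":0.35},{"delta_pos":[0,0,0],"claw":0.35},{"delta_pos":[0,0,0],"claw":0.35},{"delta_pos":[0,0,0],"claw":0.35},{"delta_pos":[0,0,0],"claw":0.35}]'

```text
invalid input
```

```bash
python3 -c "
from h import *
s=snap('wrist','w2');print(proj(s,[[.527,.410,.05]]))
"
```

```text
[[325.3619001 157.2947707]]
```

View pics/w2.png

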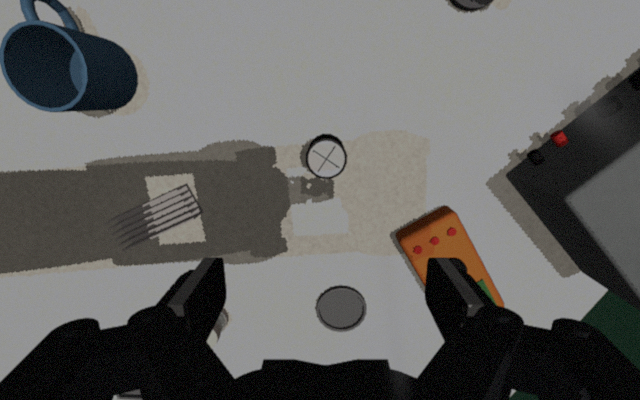

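Both move calls were refused because the rows had no "dr", so the picture is unchanged: cap at (326,157), arm still above. I'll resend them with "dr".

drive_tool --commands '[{"delta_pos":[0.33,0.02,1.2],"dr":[0,0,0],"claw":1},{"delta_pos":[0.33,0.02,2.4],"dr":[0,0,0],"claw":1},{"delta_pos":[0.33,0.02,3.4],"dr":[0,0,0],"claw":1},{"delta_pos":[0.33,0.02,4.2],"dr":[0,0,0],"claw":1},{"delta_pos":[0.33,0.02,4.7],"dr":[0,0,0],"claw":1},{"delta_pos":[0.33,0.02,4.87],"dr":[0,0,0],"claw":1},{"delta_pos":[0.33,0.02,4.87],"dr":[0,0,0],"claw":1},{"delta_pos":[0.33,0.02,4.87],"dr":[0,0,0],"claw":1}]'

```text
t: 2.25
position: [0.5255, 0.4126, 0.018]
eef_rot: [180.0, 0.1, 119.8]
contact_force: [0.7, 0.0, 0.2]
width: 0.999
```

drive_tool --commands '[{"delta_pos":[0,0,0],"dr":[0,0,0],"claw":0.35},{"delta_pos":[0,0,0],"dr":[0,0,0],"claw":0.35},{"delta_pos":[0,0,0],"dr":[0,0,0],"claw":0.35},{"delta_pos":[0,0,0],"dr":[0,0,0],"claw":0.35},{"delta_pos":[0,0,0],"dr":[0,0,0],"claw":0.35},{"delta_pos":[0,0,0],"dr":[0,0,0],"claw":0.35}]'

```text
t: 3.0
position: [0.5259, 0.4128, 0.0189]
eef_rot: [179.9, 0.1, 119.8]
contact_force: [-0.7, 0.2, 4.5]
width: 0.5
```

```bash
python3 -c "
from h import *
s=snap('wrist','w3');print(proj(s,[[.527,.410,.05]]),bot.sense()['position'],bot.sense()['contact_force'],bot.sense()['width'])
"
```

```text
[[322.77895301 309.65290552]] [0.52583298 0.41281071 0.01889456] [-1.61218809 -0.6325266   5.50352591] 0.49819487854821304
```

View pics/w3.png

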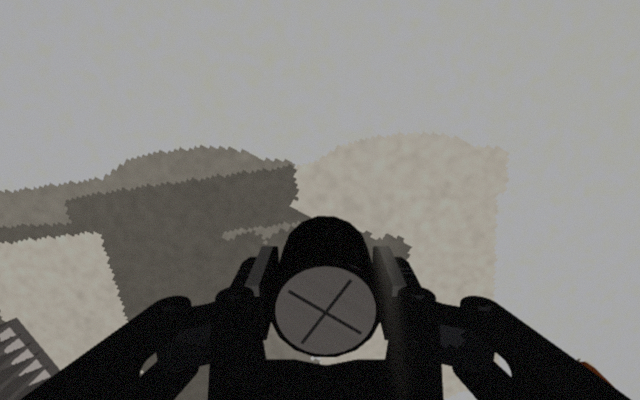

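Cap gripped between the pads, top centre at (326,311) against the predicted (323,310), with no tilt. I'll compute the placing move.

```bash
python3 -c "
from h import *
s=load('w3');c=ray(s,326,311,.05);p=bot.sense()['position'];o=(c-p)[:2];print(c,o)
s=load('w2');g=cv2.cvtColor(s['color'],cv2.COLOR_RGB2GRAY);m=cv2.inRange(g[278:340,308:377],0,125)
k=max(cv2.findContours(m,0,1)[0],key=cv2.contourArea).reshape(-1,2)+[308,278]
e=cv2.fitEllipse(np.array([ray(s,u,v,.009)[:2] for u,v in k],np.float32)*1000);print(e)
n=np.array(e[0])/1000-o
plan(*n,.12,120);plan(*n,.0225,120)
"
```

```text
[0.52833699 0.41009682 0.05      ] [ 0.00250401 -0.00271389]
((648.771484375, 239.12744140625), (67.72786712646484, 71.239013671875), 40.09292221069336)
pos [-4.167  0.39  -2.017] dr [ 0.01  0.01 -0.02] rows 3.7 t 3.05 j6 6.155820780956699
pos [-4.165  0.388 -0.067] dr [ 0.01  0.01 -0.02] rows 3.3 t 3.05 j6 6.155820780956699
```

drive_tool --commands '[{"delta_pos":[0,0,-1],"dr":[0,0,0],"claw":0.35},{"delta_pos":[-0.6,0.05,-2],"dr":[0,0,0],"claw":0.35},{"delta_pos":[-1.8,0.2,-2],"dr":[0,0,0],"claw":0.35},{"delta_pos":[-3,0.3,-2],"dr":[0,0,0],"claw":0.35},{"delta_pos":[-4,0.39,-2],"dr":[0,0,0],"claw":0.35},{"delta_pos":[-4.17,0.39,-1.5],"dr":[0,0,0],"claw":0.35},{"delta_pos":[-4.17,0.39,-0.7],"dr":[0,0,0],"claw":0.35},{"delta_pos":[-4.17,0.39,-0.5],"dr":[0,0,0],"claw":0.35}]'

```text
t: 4.05
position: [0.6453, 0.2411, 0.0414]
eef_rot: [-179.9, 0.0, 119.8]
contact_force: [-0.6, -0.5, -0.3]
width: 0.498
```

```bash
python3 -c "
from h import *
plan(.6463,.2418,.0225,120)
print(bot.sense()['position'],bot.sense()['contact_force'])"
```

```text
pos [0.003 0.026 0.378] dr [-0.02  0.   -0.02] rows 0.3 t 4.05 j6 -11.430883690097268
[0.64525839 0.24106106 0.04138385] [-0.61752317 -0.47678101 -0.33158682]
```

drive_tool --commands '[{"delta_pos":[0,0.02,0.2],"dr":[0,0,0],"claw":0.35},{"delta_pos":[0,0.02,0.32],"dr":[0,0,0],"claw":0.35},{"delta_pos":[0,0.02,0.39],"dr":[0,0,0],"claw":0.35},{"delta_pos":[0,0.02,0.39],"dr":[0,0,0],"claw":0.35}]'

```text
t: 4.55
position: [0.6463, 0.2417, 0.0223]
eef_rot: [-179.9, 0.0, 119.8]
contact_force: [-0.2, 0.3, 0.1]
width: 0.498
```

drive_tool --commands '[{"delta_pos":[0,0,0],"dr":[0,0,0],"claw":0.8},{"delta_pos":[0,0,0],"dr":[0,0,0],"claw":0.8},{"delta_pos":[0,0,0],"dr":[0,0,0],"claw":0.8},{"delta_pos":[0,0,-1],"dr":[0,0,0],"claw":0.9},{"delta_pos":[0,0,-2.2],"dr":[0,0,0],"claw":1},{"delta_pos":[0,0,-3.2],"dr":[0,0,0],"claw":1}]'

```text
t: 5.3
position: [0.6466, 0.2419, 0.185]
eef_rot: [-180.0, 0.0, 119.8]
contact_force: [-0.5, -0.5, -0.4]
width: 0.994
```

```bash
python3 -c "
from h import *
snap('wrist','w4')
plan(.385,.234,.25,54);plan(.40,.22,.25,54)"
```

```text
pos [ 2.469 -4.641 -1.185] dr [ 0.05 -0.02  8.23] rows 6.2 t 5.35 j6 -11.415439332344109
pos [ 2.077 -4.52  -1.184] dr [ 0.05 -0.02  8.23] rows 6.2 t 5.35 j6 -11.415439332344109
```

drive_tool --commands '[{"delta_pos":[2.4,-4.64,-1.2],"dr":[0,0,8.2],"claw":1},{"delta_pos":[2.4,-4.64,-1.2],"dr":[0,0,8.2],"claw":1},{"delta_pos":[2.4,-4.64,-1.2],"dr":[0,0,8.2],"claw":1},{"delta_pos":[2.4,-4.64,-1.2],"dr":[0,0,8.2],"claw":1},{"delta_pos":[2.4,-4.64,-1.2],"dr":[0,0,8.2],"claw":1},{"delta_pos":[2.4,-4.64,-1.2],"dr":[0,0,8.2],"claw":1},{"delta_pos":[2.4,-4.64,-1.2],"dr":[0,0,8.2],"claw":1},{"delta_pos":[2.4,-4.64,-1.2],"dr":[0,0,8.2],"claw":1}]'

```text
t: 6.35
position: [0.3869, 0.231, 0.2505]
eef_rot: [179.7, -0.3, 54.4]
contact_force: [-0.7, 0.6, -0.4]
width: 1.001
```

```bash
python3 -c "
from h import *
s=snap('wrist','w5');a=load('w4')['color'];print(proj(load('w4'),[.649,.239,.05]))
i=np.hstack([s['color'],a]);cv2.imwrite('pics/w5b.png',cv2.resize(i,None,fx=.625,fy=.625,interpolation=cv2.INTER_AREA)[:,:,::-1])
print(bot.sense()['position'],bot.sense()['eef_rot'])"
```

```text
[[325.52437143 194.47880803]]
[0.38692637 0.23097275 0.2504626 ] [179.74120185  -0.28328802  54.41574424]
```

View pics/w5b.png

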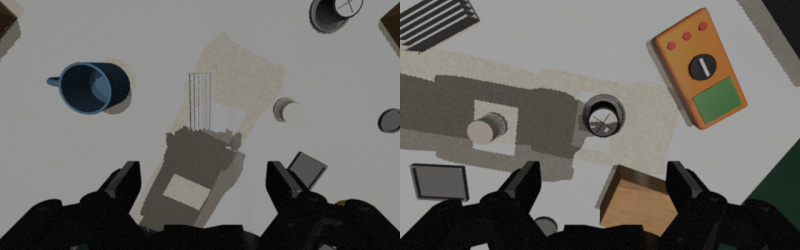

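Right panel: the big cap stands upright in its nest. Left panel: the heat sink lies almost aligned at about (320,162) in full resolution. I'll take a crop for its edges.

```bash
python3 -c "
from h import *
s=load('w5');c=s['color'][100:230,270:380]
cv2.imwrite('pics/c5.png',cv2.resize(cv2.convertScaleAbs(c,alpha=1.4),None,fx=4,fy=4,interpolation=cv2.INTER_CUBIC)[:,:,::-1])"
```

```text
(no output)
```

View pics/c5.png

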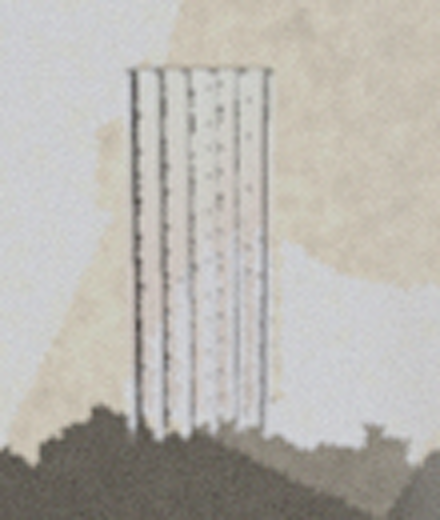

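```bash
python3 -c "
from h import *
s=load('w5')
a,b,c,d=[ray(s,u,v,.03)[:2] for u,v in((302.8,117.2),(337.6,117.2),(304.8,207),(335.8,207))]
print(a,b,c,d,'w',np.linalg.norm(a-b),np.linalg.norm(c-d),'L',np.linalg.norm((a+b-c-d)/2))
u=(a+b-c-d)/2;u/=np.linalg.norm(u);yaw=np.degrees(np.arctan2(u[1],u[0]));print(yaw)
ctr=(a+b)/2-.05*u;print(ctr,proj(s,[*(ctr-.05*u),.03]))
plan(*ctr,.005,yaw)"
```

```text
[0.40229258 0.29056713] [0.43170114 0.26957874] [0.34604295 0.21092811] [0.37422001 0.19075957] w 0.036129985296929006 0.034651362928431816 L 0.09752394958982134
54.33172805963732
[0.38784229 0.23945261] [[320.30615858 209.11382506]]
pos [ 0.124 -0.106  4.909] dr [ 0.03 -0.04  0.01] rows 3.9 t 6.4 j6 63.23270230743736
```

drive_tool --commands '[{"delta_pos":[0.12,-0.1,1.2],"dr":[0.03,-0.04,0],"claw":1},{"delta_pos":[0.12,-0.1,2.4],"dr":[0.03,-0.04,0],"claw":1},{"delta_pos":[0.12,-0.1,3.4],"dr":[0.03,-0.04,0],"claw":1},{"delta_pos":[0.12,-0.1,4.2],"dr":[0.03,-0.04,0],"claw":0.9},{"delta_pos":[0.12,-0.1,4.7],"dr":[0.03,-0.04,0],"claw":0.8},{"delta_pos":[0.12,-0.1,4.88],"dr":[0.03,-0.04,0],"claw":0.7},{"delta_pos":[0.12,-0.1,4.88],"dr":[0.03,-0.04,0],"claw":0.7},{"delta_pos":[0.12,-0.1,4.88],"dr":[0.03,-0.04,0],"claw":0.7}]'

```text
t: 7.4
position: [0.3885, 0.2394, 0.0076]
eef_rot: [179.9, -0.0, 54.4]
contact_force: [-0.6, -0.0, 0.7]
width: 0.699
```

drive_tool --commands '[{"delta_pos":[0,0,0],"dr":[0,0,0],"claw":0.3},{"delta_pos":[0,0,0],"dr":[0,0,0],"claw":0.3},{"delta_pos":[0,0,0],"dr":[0,0,0],"claw":0.3},{"delta_pos":[0,0,0],"dr":[0,0,0],"claw":0.3},{"delta_pos":[0,0,0],"dr":[0,0,0],"claw":0.3}]'

```text
t: 8.02
position: [0.3893, 0.2398, 0.0089]
eef_rot: [179.9, -0.1, 54.5]
contact_force: [-0.6, -0.6, 7.9]
width: 0.46
```

```bash
python3 -c "
from h import *
s=snap('wrist','w6')
plan(.382,-.235,.27,20.7);plan(.388,.239,.20,20.7);print(bot.sense()['position'],bot.sense()['joints'])"
```

```text
pos [-7.797  5.412 -5.231] dr [ 0.01 -0.02  4.22] rows 8.7 t 8.075 j6 64.01735323136745
pos [-0.018 -0.004 -3.821] dr [ 0.01 -0.02  4.22] rows 3.2 t 8.075 j6 64.01735323136745
[0.3892589  0.23979011 0.00892955] [ 2.84579987e+01 -1.25602141e+01  1.22459540e+02 -3.62199343e-02
  6.99229601e+01  6.40173532e+01]
```

```bash
python3 -c "
from h import *
plan(.46,0,.22,20.7);plan(.326,-.256,.22,20.7)"
```

```text
pos [-3.069  3.947 -4.222] dr [ 0.01 -0.02  4.22] rows 5.2 t 8.075 j6 64.01735323136745
pos [-8.793  4.743 -4.235] dr [ 0.01 -0.02  4.22] rows 8.7 t 8.075 j6 64.01735323136745
```

drive_tool --commands '[{"delta_pos":[0,0,-1],"dr":[0,0,0],"claw":0.3},{"delta_pos":[-0.3,0.4,-2],"dr":[0,0,0],"claw":0.3},{"delta_pos":[-1,1.3,-2.8],"dr":[0,0,1],"claw":0.3},{"delta_pos":[-1.8,2.3,-3.6],"dr":[0,0,2],"claw":0.3},{"delta_pos":[-2.6,3.3,-4.2],"dr":[0,0,3],"claw":0.3},{"delta_pos":[-3.6,3.9,-4.2],"dr":[0,0,4.2],"claw":0.3},{"delta_pos":[-4.7,4.2,-4.2],"dr":[0,0,4.2],"claw":0.3},{"delta_pos":[-5.8,4.5,-4.2],"dr":[0,0,4.2],"claw":0.3}]'

```text
t: 9.07
position: [0.4052, -0.1209, 0.2192]
eef_rot: [179.9, -0.2, 20.9]
contact_force: [0.7, -0.4, -0.9]
width: 0.456
```

```bash
python3 -c "
from h import *
plan(.326,-.256,.22,20.7);s=bot.sense();print(s['joints'],s['width'])"
```

```text
pos [-2.443  1.961 -0.024] dr [ 0.01 -0.03  0.02] rows 2.5 t 9.075 j6 48.99050070489221
[-2.01437157e+01 -2.62463935e+01  1.12528962e+02  1.11425469e-01
  9.35121920e+01  4.89905007e+01] 0.4560367632294436
```

drive_tool --commands '[{"delta_pos":[-1.2,1,0],"dr":[0,0,0],"claw":0.3},{"delta_pos":[-2.2,1.9,0],"dr":[0,0,0],"claw":0.3},{"delta_pos":[-2.4,1.96,0],"dr":[0,0,0],"claw":0.3},{"delta_pos":[-2.4,1.96,0],"dr":[0,0,0],"claw":0.3}]'

```text
t: 9.57
position: [0.3268, -0.2566, 0.2191]
eef_rot: [179.9, -0.2, 20.7]
contact_force: [-0.1, -0.0, -1.7]
width: 0.451
```

```bash
python3 -c "
from h import *
s=snap('wrist','w7');print(bot.sense()['position'],bot.sense()['eef_rot']);print(proj(s,[[.382,-.235,.009],[.466,-.009,.009]]))"
```

```text
[ 0.32749789 -0.25569083  0.21908637] [179.93087914  -0.24609415  20.74920641]
[[324.28496113 115.45651735]
 [116.86561727 -71.09771032]]
```

View pics/w7.png

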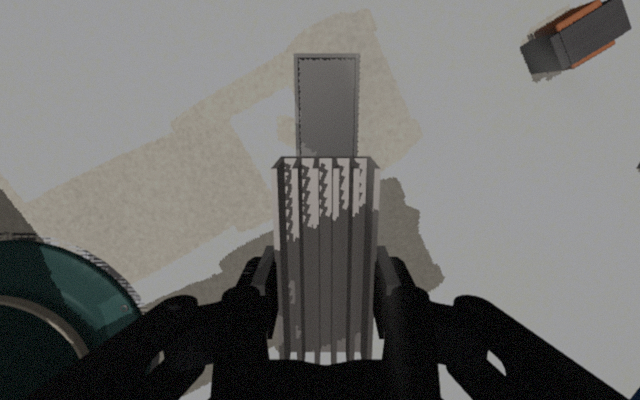

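```bash
python3 -c "
from h import *
s=load('w7')
q=[ray(s,u,v,.009)[:2] for u,v in((294,53.5),(360.5,53.5),(297,150),(356.5,150))]
a,b,c,d=q;print('w',np.linalg.norm(a-b),np.linalg.norm(c-d))
u=(a+b-c-d)/2;u/=np.linalg.norm(u);yaw=np.degrees(np.arctan2(u[1],u[0]));n=(a+b)/2-.062*u;print(yaw,n)
p=bot.sense()['position'];t=np.radians(20.75);x=np.array([np.cos(t),np.sin(t)]);y=np.array([np.sin(t),-np.cos(t)])
for z in(.24,.216,.21): print(z,proj(s,[[*(p[:2]+x*.049+y*k),z] for k in(-.02,.02)]).tolist())
n2=n+.001*x
plan(*n2,.10,yaw);plan(*n2,.012,yaw)"
```

```text
w 0.06382774615176515 0.0616044621267177
20.51653088174184 [ 0.37891163 -0.23900517]
0.24 [[268.76314747299483, 164.5320343793321], [379.8887873480568, 164.46559694618418]]
0.216 [[277.59541583070154, 154.77106507586285], [371.06112149363923, 154.72088297919913]]
0.21 [[279.3814963408849, 152.79718064127005], [369.27573481470824, 152.75002422745536]]
pos [1.09  0.049 2.386] dr [ 0.01 -0.03  0.03] rows 2.1 t 9.625 j6 27.634656091319524
pos [1.082 0.047 4.146] dr [ 0.01 -0.03  0.03] rows 3.4 t 9.625 j6 27.634656091319524
```

drive_tool --commands '[{"delta_pos":[0.5,0.03,0.5],"dr":[0,-0.03,0],"claw":0.3},{"delta_pos":[1.08,0.05,1.5],"dr":[0,-0.03,0],"claw":0.3},{"delta_pos":[1.08,0.05,2.6],"dr":[0,-0.03,0],"claw":0.3},{"delta_pos":[1.08,0.05,3.4],"dr":[0,-0.03,0],"claw":0.3},{"delta_pos":[1.08,0.05,3.75],"dr":[0,-0.03,0],"claw":0.3},{"delta_pos":[1.08,0.05,3.75],"dr":[0,-0.03,0],"claw":0.3}]'

```text
t: 10.38
position: [0.3799, -0.2383, 0.0318]
eef_rot: [180.0, 0.0, 20.8]
contact_force: [-0.3, -0.3, 0.2]
width: 0.455
```

```bash
python3 -c "
from h import *
plan(.3798,-.2387,.0122,20.5);s=bot.sense();print(s['contact_force'],s['width'])"
```

```text
pos [-0.005  0.007  0.392] dr [0.   0.   0.04] rows 0.3 t 10.375 j6 33.87901100244953
[-0.26124647 -0.31727969  0.19032814] 0.45546156601854615
```

drive_tool --commands '[{"delta_pos":[0,0,0.2],"dr":[0,0,0.03],"claw":0.3},{"delta_pos":[0,0,0.32],"dr":[0,0,0.03],"claw":0.3},{"delta_pos":[0,0,0.39],"dr":[0,0,0.03],"claw":0.3},{"delta_pos":[0,0,0.39],"dr":[0,0,0.03],"claw":0.3}]'

```text
t: 10.88
position: [0.3799, -0.2384, 0.0124]
eef_rot: [180.0, 0.0, 20.5]
contact_force: [0.2, -0.6, -1.4]
width: 0.454
```

drive_tool --commands '[{"delta_pos":[0,0,0],"dr":[0,0,0],"claw":0.7},{"delta_pos":[0,0,0],"dr":[0,0,0],"claw":0.7},{"delta_pos":[0,0,0],"dr":[0,0,0],"claw":0.7},{"delta_pos":[0,0,-1],"dr":[0,0,0],"claw":0.8},{"delta_pos":[0,0,-2.2],"dr":[0,0,0],"claw":1},{"delta_pos":[0,0,-3.4],"dr":[0,0,0],"claw":1},{"delta_pos":[0,0,-3.6],"dr":[0,0,0],"claw":1}]'

```text
t: 11.75
position: [0.3809, -0.239, 0.1968]
eef_rot: [179.7, -0.2, 20.5]
contact_force: [-0.5, -0.1, -0.7]
width: 1.005
```

```bash
python3 -c "
from h import *
s=snap('wrist','w8');
plan(.50,-.38,.25,-40);plan(.50,-.38,.25,52);print(bot.sense()['joints'])"
```

```text
pos [ 1.246  3.486 -1.068] dr [ 0.02 -0.03  7.57] rows 5.7 t 11.8 j6 34.11718697615951
pos [ 1.246  3.486 -1.068] dr [ 0.03 -0.01 -3.93] rows 3.1 t 11.8 j6 34.11718697615951
[-3.53334428e+01 -2.21684781e+01  1.11847621e+02 -2.86454715e-02
  9.00464016e+01  3.41171870e+01]
```

drive_tool --commands '[{"delta_pos":[1.3,4.4,-1.1],"dr":[0,0,7.55],"claw":1},{"delta_pos":[1.3,4.4,-1.1],"dr":[0,0,7.55],"claw":1},{"delta_pos":[1.3,4.4,-1.1],"dr":[0,0,7.55],"claw":1},{"delta_pos":[1.3,4.4,-1.1],"dr":[0,0,7.55],"claw":1},{"delta_pos":[1.3,4.4,-1.1],"dr":[0,0,7.55],"claw":1},{"delta_pos":[1.3,4.4,-1.1],"dr":[0,0,7.55],"claw":1},{"delta_pos":[1.3,4.4,-1.1],"dr":[0,0,7.55],"claw":1},{"delta_pos":[1.3,4.4,-1.1],"dr":[0,0,7.55],"claw":1}]'

```text
t: 12.8
position: [0.5184, -0.4217, 0.2509]
eef_rot: [180.0, -0.2, -39.7]
contact_force: [-0.2, 0.5, -1.0]
width: 1.003
```

```bash
python3 -c "
from h import *
s=snap('wrist','w9');a=load('w8')['color'];print(proj(s,[.5245,-.427,.048]))
i=np.hstack([s['color'],a]);cv2.imwrite('pics/w9b.png',cv2.convertScaleAbs(cv2.resize(i,None,fx=.625,fy=.625,interpolation=cv2.INTER_AREA)[:,:,::-1],alpha=1.4))
print(bot.sense()['position'],bot.sense()['eef_rot'])"
```

```text
[[325.62653257 166.6852545 ]]
[ 0.51846496 -0.42165652  0.25117636] [179.99423845  -0.23623477 -39.71763569]
```

View pics/w9b.png

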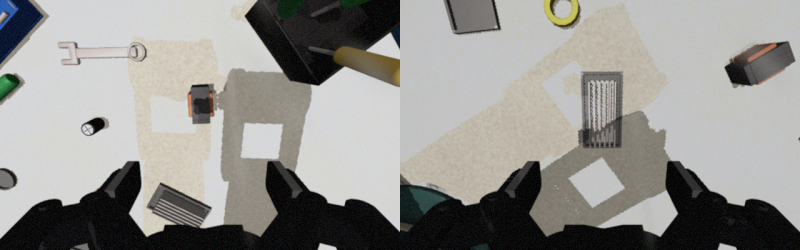

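Right panel: the heat sink lies flat inside its nest. Left panel: transformer at about (323,165), nearly aligned with the tool, with the small cap at (147,202). I'll crop for the transformer's edges.

```bash
python3 -c "
from h import *
s=load('w9');c=s['color'][120:215,270:380]
cv2.imwrite('pics/c9.png',cv2.resize(cv2.convertScaleAbs(c,alpha=1.8),None,fx=5,fy=5,interpolation=cv2.INTER_CUBIC)[:,:,::-1])"
```

```text
(no output)
```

View pics/c9.png

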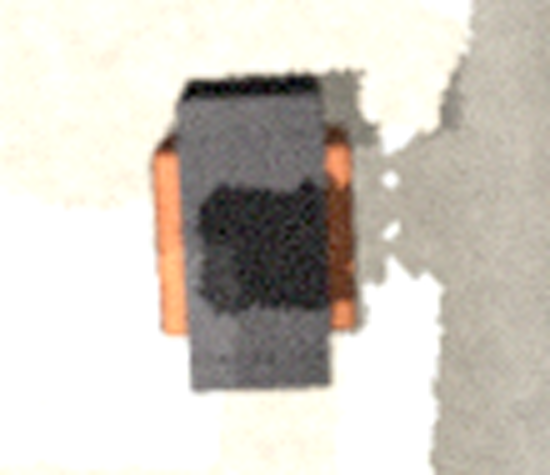

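```bash
python3 -c "
from h import *
s=load('w9')
a,b,d,c=[ray(s,270+u/5,120+v/5,.048)[:2] for u,v in((180,100),(323,97),(331,387),(193,391))]
print('w',np.linalg.norm(a-b),np.linalg.norm(c-d),'L',np.linalg.norm((a+b-c-d)/2))
u=(a+b-c-d)/2;yaw=np.degrees(np.arctan2(u[1],u[0]));n=(a+b+c+d)/4;print(yaw,n)
plan(*n,.010,yaw)
p=ray(s,147,201,.04);print('cs',p)"
```

```text
w 0.028768418701191744 0.029134948372908212 L 0.06066743716119997
-37.76425767613225 [ 0.52507948 -0.42178912]
pos [ 0.084 -0.083  4.824] dr [ 0.   -0.03 -0.24] rows 3.9 t 12.85 j6 88.4098117157182
cs [ 0.61774874 -0.25330154  0.04      ]
```

drive_tool --commands '[{"delta_pos":[0.08,-0.08,1.2],"dr":[0,-0.03,-0.24],"claw":1},{"delta_pos":[0.08,-0.08,2.4],"dr":[0,-0.03,-0.24],"claw":1},{"delta_pos":[0.08,-0.08,3.4],"dr":[0,-0.03,-0.24],"claw":1},{"delta_pos":[0.08,-0.08,4.2],"dr":[0,-0.03,-0.24],"claw":0.9},{"delta_pos":[0.08,-0.08,4.65],"dr":[0,-0.03,-0.24],"claw":0.8},{"delta_pos":[0.08,-0.08,4.82],"dr":[0,-0.03,-0.24],"claw":0.75},{"delta_pos":[0.08,-0.08,4.82],"dr":[0,-0.03,-0.24],"claw":0.75},{"delta_pos":[0.08,-0.08,4.82],"dr":[0,-0.03,-0.24],"claw":0.75}]'

```text
t: 13.85
position: [0.5255, -0.4224, 0.0119]
eef_rot: [180.0, -0.1, -37.8]
contact_force: [0.1, -0.2, -0.6]
width: 0.749
```

drive_tool --commands '[{"delta_pos":[0,0,0],"dr":[0,0,0],"claw":0.3},{"delta_pos":[0,0,0],"dr":[0,0,0],"claw":0.3},{"delta_pos":[0,0,0],"dr":[0,0,0],"claw":0.3},{"delta_pos":[0,0,0],"dr":[0,0,0],"claw":0.3},{"delta_pos":[0,0,0],"dr":[0,0,0],"claw":0.3}]'

```text
t: 14.48
position: [0.5261, -0.4228, 0.0135]
eef_rot: [180.0, -0.3, -37.8]
contact_force: [-0.5, 1.1, 8.1]
width: 0.48
```

```bash
python3 -c "
from h import *
snap('wrist','w10');s=bot.sense();print(s['position'],s['eef_rot'],s['width'],s['contact_force'])
t=np.radians(27);p=np.array([.466,-.009])-.06*np.array([np.cos(t),np.sin(t)]);print(p)
plan(*p,.22,27);plan(.50,-.20,.22,0)"
```

```text
[ 0.52607688 -0.42284027  0.01351361] [179.97818479  -0.24934661 -37.78388934] 0.48099565741443123 [-0.71663748  0.56869982  8.42832826]
[ 0.41253961 -0.03623943]
pos [-6.514 -4.718 -4.16 ] dr [ 0.02 -0.03 -8.1 ] rows 7.2 t 14.525 j6 86.8339880646327
pos [-3.125 -3.201 -4.145] dr [ 0.01 -0.03 -4.72] rows 4.9 t 14.525 j6 86.8339880646327
```

drive_tool --commands '[{"delta_pos":[0,0,-0.8],"dr":[0,0,0],"claw":0.3},{"delta_pos":[0,0,-2],"dr":[0,0,0],"claw":0.3},{"delta_pos":[-0.7,-0.5,-2.9],"dr":[0,0,-0.9],"claw":0.3},{"delta_pos":[-1.6,-1.1,-3.6],"dr":[0,0,-2.2],"claw":0.3},{"delta_pos":[-2.6,-1.8,-4.1],"dr":[0,0,-3.5],"claw":0.3},{"delta_pos":[-3.6,-2.6,-4.15],"dr":[0,0,-4.8],"claw":0.3},{"delta_pos":[-4.6,-3.3,-4.15],"dr":[0,0,-6.1],"claw":0.3},{"delta_pos":[-5.6,-4,-4.15],"dr":[0,0,-7.4],"claw":0.3}]'

```text
t: 15.52
position: [0.4266, -0.0944, 0.2197]
eef_rot: [179.8, -0.1, 21.7]
contact_force: [0.2, 1.4, -5.0]
width: 0.478
```

```bash
python3 -c "
from h import *
plan(.4125,-.036,.22,27);print(bot.sense()['width'])"
```

```text
pos [ 0.17  -1.191 -0.01 ] dr [ 0.03 -0.02 -0.66] rows 1.0 t 15.525 j6 52.50667094111017
0.47764818952485655
```

drive_tool --commands '[{"delta_pos":[0.17,-1.1,0],"dr":[0.03,-0.02,-0.66],"claw":0.3},{"delta_pos":[0.17,-1.19,0],"dr":[0.03,-0.02,-0.66],"claw":0.3},{"delta_pos":[0.17,-1.19,0],"dr":[0.03,-0.02,-0.66],"claw":0.3}]'

```text
t: 15.9
position: [0.4124, -0.0359, 0.2196]
eef_rot: [180.0, 0.0, 27.0]
contact_force: [0.1, -0.3, -4.4]
width: 0.48
```

```bash
python3 -c "
from h import *
s=snap('wrist','w11');print(bot.sense()['position'],bot.sense()['eef_rot']);print(proj(s,[[.466,-.009,.009]]))"
```

```text
[ 0.41259115 -0.03646929  0.21953018] [1.79985648e+02 4.09974893e-02 2.69721481e+01]
[[325.51454899 113.87302935]]
```

View pics/w11.png

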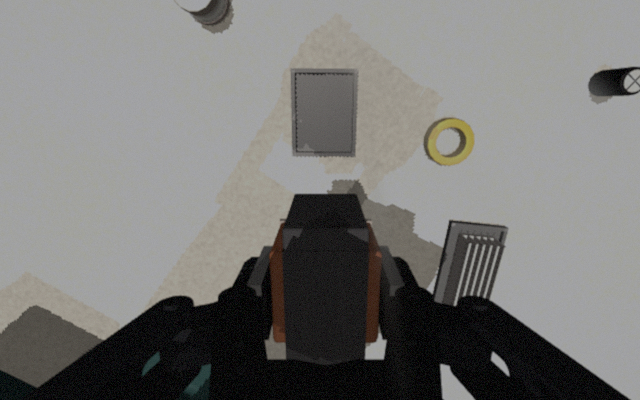

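Transformer nest corners are (291,69), (357,69), (292,156), (356,156). The held transformer is centred and straight, and the heat sink is still in its nest.

```bash
python3 -c "
from h import *
s=load('w11')
a,b,c,d=[ray(s,u,v,.009)[:2] for u,v in((291,69),(357.5,69),(292,156),(356,156))]
print('w',np.linalg.norm(a-b),np.linalg.norm(c-d),'L',np.linalg.norm((a+b-c-d)/2))
u=(a+b-c-d)/2;yaw=np.degrees(np.arctan2(u[1],u[0]));n=(a+b+c+d)/4;print(yaw,n)
n=n+.0014*u/np.linalg.norm(u);print(n)
plan(*n,.035,yaw);plan(*n,.0165,yaw)"
```

```text
w 0.06459971701542992 0.06667650038003384 L 0.08477809726939296
26.879951493047834 [ 0.4652342  -0.00782022]
[ 0.46648293 -0.00718725]
pos [ 1.229 -0.034  3.69 ] dr [0.   0.01 0.01] rows 3.1 t 15.95 j6 54.46925598735387
pos [ 1.229 -0.034  4.06 ] dr [0.   0.01 0.01] rows 3.4 t 15.95 j6 54.46925598735387
```

drive_tool --commands '[{"delta_pos":[0.6,-0.02,0.5],"dr":[0,0,0],"claw":0.3},{"delta_pos":[1.23,-0.03,1.5],"dr":[0,0,0],"claw":0.3},{"delta_pos":[1.23,-0.03,2.6],"dr":[0,0,0],"claw":0.3},{"delta_pos":[1.23,-0.03,3.4],"dr":[0,0,0],"claw":0.3},{"delta_pos":[1.23,-0.03,3.68],"dr":[0,0,0],"claw":0.3},{"delta_pos":[1.23,-0.03,3.68],"dr":[0,0,0],"claw":0.3}]'

```text
t: 16.7
position: [0.4668, -0.0081, 0.0356]
eef_rot: [-180.0, 0.1, 26.9]
contact_force: [0.3, -0.2, -3.7]
width: 0.479
```

```bash
python3 -c "
from h import *
plan(.4665,-.0072,.0165,26.9);s=bot.sense();print(s['position'],s['contact_force'],s['width'])"
```

```text
pos [ 0.003 -0.018  0.382] dr [-0.    0.01 -0.  ] rows 0.3 t 16.7 j6 59.02126348066538
[ 0.46679306 -0.00806977  0.03559086] [ 0.27022055 -0.18949784 -3.73815899] 0.47860257560638486
```

drive_tool --commands '[{"delta_pos":[0,-0.02,0.2],"dr":[0,0,0],"claw":0.3},{"delta_pos":[0,-0.02,0.32],"dr":[0,0,0],"claw":0.3},{"delta_pos":[0,-0.02,0.39],"dr":[0,0,0],"claw":0.3},{"delta_pos":[0,-0.02,0.39],"dr":[0,0,0],"claw":0.3}]'

```text
t: 17.2
position: [0.4666, -0.0072, 0.0166]
eef_rot: [180.0, 0.1, 26.9]
contact_force: [-3.0, -0.9, 1.1]
width: 0.479
```

drive_tool --commands '[{"delta_pos":[0,0,0.01],"dr":[0,0,0],"claw":0.7},{"delta_pos":[0,0,0.01],"dr":[0,0,0],"claw":0.7},{"delta_pos":[0,0,0],"dr":[0,0,0],"claw":0.7},{"delta_pos":[0,0,-1],"dr":[0,0,0],"claw":0.8},{"delta_pos":[0,0,-2.2],"dr":[0,0,0],"claw":1},{"delta_pos":[0,0,-3.4],"dr":[0,0,0],"claw":1},{"delta_pos":[0,0,-3.6],"dr":[0,0,0],"claw":1}]'

```text
t: 18.08
position: [0.4679, -0.0071, 0.2012]
eef_rot: [179.8, -0.3, 26.9]
contact_force: [-0.7, -0.4, -0.8]
width: 0.998
```

```bash
python3 -c "
from h import *
snap('wrist','w12')
plan(.618,-.25,.25,60);print(bot.sense()['joints'])"
```

```text
pos [ 0.487  5.696 -0.983] dr [ 0.03 -0.02 -4.14] rows 4.6 t 18.125 j6 59.12582896119734
[-3.97132219e+00 -1.96442244e+01  1.09594526e+02 -4.09614893e-02
  8.98182255e+01  5.91258290e+01]
```

```bash
python3 -c "
from h import *
plan(.614,-.23,.25,0)"
```

```text
pos [ 0.597  5.303 -0.984] dr [ 0.01 -0.03  3.36] rows 4.3 t 18.125 j6 59.12582896119734
```

drive_tool --commands '[{"delta_pos":[0.6,5.3,-1],"dr":[0,-0.03,3.36],"claw":1},{"delta_pos":[0.6,5.3,-1],"dr":[0,-0.03,3.36],"claw":1},{"delta_pos":[0.6,5.3,-1],"dr":[0,-0.03,3.36],"claw":1},{"delta_pos":[0.6,5.3,-1],"dr":[0,-0.03,3.36],"claw":1},{"delta_pos":[0.6,5.3,-1],"dr":[0,-0.03,3.36],"claw":1},{"delta_pos":[0.6,5.3,-1],"dr":[0,-0.03,3.36],"claw":1},{"delta_pos":[0.6,5.3,-1],"dr":[0,-0.03,3.36],"claw":1}]'

```text
t: 19.0
position: [0.6136, -0.2292, 0.2495]
eef_rot: [179.9, 0.1, 0.0]
contact_force: [-1.3, -0.3, 0.6]
width: 1.001
```

```bash
python3 -c "
from h import *
s=snap('wrist','w13');a=load('w12')['color'];print(proj(s,[[.618,-.25,.04],[.661,-.006,.009]]))
i=np.hstack([s['color'],a]);cv2.imwrite('pics/w13b.png',cv2.convertScaleAbs(cv2.resize(i,None,fx=.625,fy=.625,interpolation=cv2.INTER_AREA)[:,:,::-1],alpha=1.4))
print(bot.sense()['position'],bot.sense()['eef_rot'])"
```

```text
[[344.93301589 168.23923821]
 [122.06886312 124.01781702]]
[ 0.6136211  -0.22898262  0.24997917] [1.79915028e+02 5.56556460e-02 5.25852730e-02]
```

View pics/w13b.png

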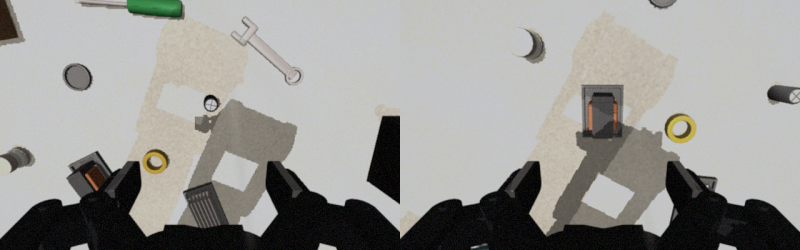

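Right panel: the transformer sits straight in its nest. Left panel: small cap top at about (338,165) and small nest at about (124,122), both near prediction.

```bash
python3 -c "
from h import *
s=load('w13');g=cv2.cvtColor(s['color'],cv2.COLOR_RGB2GRAY)
def blob(x,y,w,hi,z):
    x0,y0=x-w,y-w;m=cv2.morphologyEx(cv2.inRange(g[y0:y+w,x0:x+w],0,hi),cv2.MORPH_CLOSE,np.ones((3,3)))
    c=max(cv2.findContours(m,0,1)[0],key=cv2.contourArea).reshape(-1,2)+[x0,y0]
    P=np.array([ray(s,u,v,z)[:2] for u,v in c],np.float32)*1000;e=cv2.fitEllipse(P);print(c.min(0),c.max(0),e);return np.array(e[0])/1000
n=blob(124,122,35,118,.009)
print(g[165,322:356],g[148:184,338])
c=blob(338,165,18,60,.04)
c=ray(s,337.6,165,.04)[:2];print(c)
plan(*c,.013,0)"
```

```text
[100 101] [148 145] ((661.7152099609375, -8.18842887878418), (47.369964599609375, 52.171104431152344), 179.35047912597656)
[143 143 139 121  45  33  63 109 133 134 141 143 142 146 142 124  96 127
 143 139 137 135 133 131 100  38  31  50  71  71  66  99 132 134] [137 133 136 104  26   0  17  17  15  35  59 106 129 125 116 105  98  96
 101  92  81 114 132 137 141 137 138 134 111  58  60 118 139 137 141 138]
[326 152] [349 178] ((621.3629150390625, -242.0731964111328), (24.21516227722168, 27.60242462158203), 104.57052612304688)
[ 0.62142518 -0.24226484]
pos [0.16  0.259 4.74 ] dr [0.01 0.01 0.01] rows 3.8 t 19.05 j6 67.29237548315164
```

drive_tool --commands '[{"delta_pos":[0.12,0.26,1.2],"dr":[0,0,0],"claw":1},{"delta_pos":[0.12,0.26,2.4],"dr":[0,0,0],"claw":1},{"delta_pos":[0.12,0.26,3.4],"dr":[0,0,0],"claw":1},{"delta_pos":[0.12,0.26,4.2],"dr":[0,0,0],"claw":0.9},{"delta_pos":[0.12,0.26,4.6],"dr":[0,0,0],"claw":0.8},{"delta_pos":[0.12,0.26,4.74],"dr":[0,0,0],"claw":0.6},{"delta_pos":[0.12,0.26,4.74],"dr":[0,0,0],"claw":0.6},{"delta_pos":[0.12,0.26,4.74],"dr":[0,0,0],"claw":0.6}]'

```text
t: 20.05
position: [0.6201, -0.2426, 0.0147]
eef_rot: [179.9, -0.1, 0.1]
contact_force: [-0.4, -0.5, 0.2]
width: 0.6
```

drive_tool --commands '[{"delta_pos":[0,0,0],"dr":[0,0,0],"claw":0.15},{"delta_pos":[0,0,0],"dr":[0,0,0],"claw":0.15},{"delta_pos":[0,0,0],"dr":[0,0,0],"claw":0.15},{"delta_pos":[0,0,0],"dr":[0,0,0],"claw":0.15},{"delta_pos":[0,0,0],"dr":[0,0,0],"claw":0.15}]'

```text
t: 20.68
position: [0.6207, -0.2428, 0.016]
eef_rot: [179.8, -0.1, 0.1]
contact_force: [-1.8, 0.5, 6.5]
width: 0.268
```

```bash
python3 -c "
from h import *
s=snap('wrist','w14');st=bot.sense();p=st['position'];print(p,st['eef_rot'],st['width'],st['contact_force'])
print(proj(s,[[p[0],p[1],.04],[p[0]+.0125,p[1],.04],[p[0]-.0125,p[1],.04]]))
cv2.imwrite('pics/c14.png',cv2.resize(cv2.convertScaleAbs(s['color'][220:400,220:430],alpha=1.5),None,fx=3,fy=3)[:,:,::-1])
plan(.6617,-.0082,.11,0);plan(.6617,-.0082,p[2]+.0035,0)"
```

```text
[ 0.62065604 -0.24284301  0.01599466] [ 1.79829246e+02 -1.42573839e-01  5.63670370e-02] 0.27363507984070995 [-1.18405643  1.32362477  7.05474913]
[[326.35923912 292.00042796]
 [326.45860484 262.99163176]
 [326.26494425 319.52883798]]
pos [ 0.83  -4.686 -1.892] dr [ 0.02 -0.02  0.01] rows 4.1 t 20.725 j6 66.4601203105226
pos [ 0.826 -4.692 -0.082] dr [ 0.02 -0.02  0.01] rows 3.8 t 20.725 j6 66.4601203105226
```

View pics/c14.png

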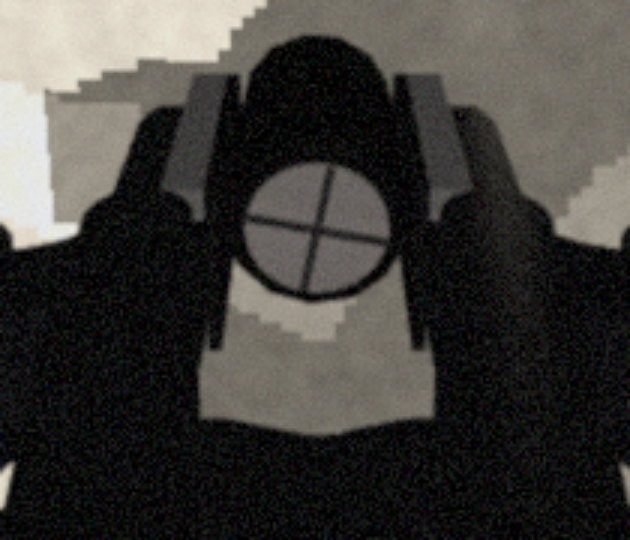

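The small cap is gripped and upright. Its top centre is at (326,296), about 2 mm behind the TCP, so I add that to the move.

drive_tool --commands '[{"delta_pos":[0,0,-1],"dr":[0,0,0],"claw":0.15},{"delta_pos":[0.1,-0.5,-1.9],"dr":[0,0,0],"claw":0.15},{"delta_pos":[0.3,-1.6,-1.9],"dr":[0,0,0],"claw":0.15},{"delta_pos":[0.5,-2.8,-1.9],"dr":[0,0,0],"claw":0.15},{"delta_pos":[0.7,-3.9,-1.9],"dr":[0,0,0],"claw":0.15},{"delta_pos":[0.86,-4.69,-1.8],"dr":[0,0,0],"claw":0.15},{"delta_pos":[0.86,-4.69,-1],"dr":[0,0,0],"claw":0.15},{"delta_pos":[0.86,-4.69,-0.5],"dr":[0,0,0],"claw":0.15}]'

```text
t: 21.72
position: [0.663, -0.0075, 0.039]
eef_rot: [179.8, -0.1, 0.1]
contact_force: [-0.3, 0.7, -0.5]
width: 0.267
```

```bash
python3 -c "
from h import *
plan(.6636,-.0082,.0193,0);s=bot.sense();print(s['position'],s['contact_force'],s['width'])"
```

```text
pos [0.011 0.013 0.394] dr [ 0.02 -0.01  0.01] rows 0.3 t 21.725 j6 87.15585961888361
[ 0.66300714 -0.00749253  0.03901012] [-0.27828784  0.69371479 -0.50504573] 0.26734436361158154
```

drive_tool --commands '[{"delta_pos":[0.01,0.01,0.2],"dr":[0.02,0,0],"claw":0.15},{"delta_pos":[0.01,0.01,0.32],"dr":[0.02,0,0],"claw":0.15},{"delta_pos":[0.01,0.01,0.39],"dr":[0.02,0,0],"claw":0.15},{"delta_pos":[0.01,0.01,0.39],"dr":[0.02,0,0],"claw":0.15}]'

```text
t: 22.22
position: [0.6638, -0.0082, 0.0201]
eef_rot: [180.0, -0.1, 0.1]
contact_force: [0.4, -0.2, -0.5]
width: 0.271
```

drive_tool --commands '[{"delta_pos":[0,0,0],"dr":[0,0,0],"claw":0.6},{"delta_pos":[0,0,0],"dr":[0,0,0],"claw":0.6},{"delta_pos":[0,0,0],"dr":[0,0,0],"claw":0.6},{"delta_pos":[0,0,-1],"dr":[0,0,0],"claw":0.8},{"delta_pos":[0,0,-2.2],"dr":[0,0,0],"claw":1},{"delta_pos":[-0.6,0,-3.4],"dr":[0,0,0],"claw":1},{"delta_pos":[-1.5,0,-4.2],"dr":[0,0,0],"claw":1},{"delta_pos":[-1.5,0,-4.2],"dr":[0,0,0],"claw":1}]'

```text
t: 23.22
position: [0.5876, -0.0083, 0.2349]
eef_rot: [180.0, -0.5, 0.1]
contact_force: [0.4, -0.5, -0.0]
width: 1.0
```

```bash
python3 -c "
from h import *
a=snap('side','d1')['color'][110:360,170:500];b=snap('scene','s1')['color'][110:360,180:510];print(bot.sense()['contact_force'])
cv2.imwrite('pics/fin.png',cv2.convertScaleAbs(cv2.resize(np.hstack([a,b]),None,fx=1.2,fy=1.2)[:,:,::-1],alpha=1.3))"
```

```text
[-0.14162438 -0.08785506 -0.43206704]
```

View pics/fin.png

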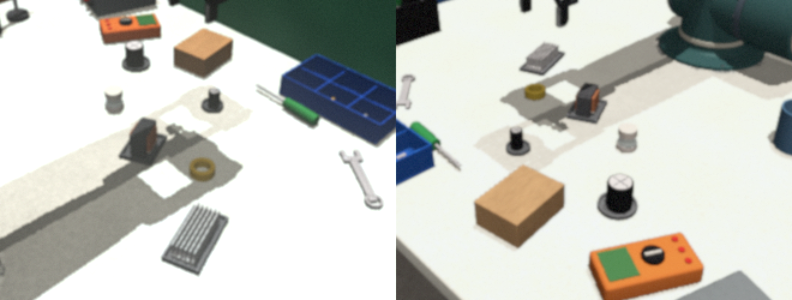

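Both views show all four parts upright inside their nests: big cap (135,55), small cap (213,98), transformer (143,138) and heat sink (195,238) in the left panel. The arm is clear, so I hand in.

```bash
python3 -c "
from bench import bot
print(bot.close_job())"
```

```text
the job is handed in; nothing more can be done
None
```

All four parts are in their matching nests, and I handed the job in at about 23 s of the 99 s. Each part was lowered until its underside was about on the nest floor, within roughly 1 mm, before I let go.

**Final checks:** the last side and scene pictures show every part standing upright inside its rim. The wrist pictures taken after release show the big capacitor, heat sink and transformer in place and the long parts turned along their nests. The small capacitor was checked only in the side and scene views, because I took no wrist picture after releasing it. The gripper was open and touching nothing, and the highest tool force I read was about 8 N.

**What failed or disagreed:**
- Two move calls were refused because their rows had no "dr". Nothing moved, and I sent them again.
- The side and scene cameras disagreed with each other and with the wrist camera by up to about 1 cm, so I used close wrist measurements for the grasps and nests.
- Just before release, the heat sink reading (-1.4 N) was about its full weight. It may have dropped by less than a millimetre when the fingers opened.

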